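# Dock the lopsided battery pack

### The job

Put the blue battery pack from its grey stand into the slot of the charging dock. Its weight sits off-centre inside, so find its balance point with a small trial lift, shift your grip along the yellow rail, and carry it hanging about level. Lower it gently until it is fully home and upright in the slot, let go, and leave the other things on the bench where they are.

Things in the scene. Friction and masses are not known exactly. Their poses are not given: they have to be found in the camera images.
- pack: Loose blue battery pack, a flat slab: 300 mm long (its y axis), 22 mm thick (its x axis), standing on a long narrow side, centred in the stand. Origin: middle of the underside, z up. Blue shell 58 mm high, above it a yellow web 7 mm thick, then the yellow carrying rail; 93 mm high in all. Ends and sides are alike; it fits the dock either way round.
- pack_rail (a point): Middle of the rail, 88 mm above the underside. The rail is straight along the pack's y axis, 280 mm long, 12 mm thick, 10 mm high; grip it from above anywhere along it (fingertips may reach 25 mm below this point before they meet the shell). Smooth hard plastic, friction about 0.35.
- pack_centre (a point): Middle of the pack's shell, 30 mm above the underside. The pack weighs 0.9 kg (10 % more or less). Its balance point is at this height but anywhere up to 100 mm to either side along y; it cannot be seen and stays put. Gripped far from it, the pack turns in the fingers and the heavy end stays down: raise 10 to 15 mm for a trial, set down, shift the grip to the heavy end.
- stand: Fixed grey parking stand, 85 x 240 mm; the pack stands in it, lengthwise along its y axis. Origin: centre of its underside, on the worktop. The pack rests 6 mm above the worktop; two side walls, 220 mm long and 26 mm apart, reach 27 mm above the worktop; the ends are open. Stand and dock may have changed sides.
- dock: Fixed charging dock: white base plate 100 x 360 mm, 10 mm thick, with a grey-walled slot along its y axis. Origin: centre of the underside, on the worktop, z up. The slot is centred on the origin, 312 mm long (y) and 26 mm wide (x), open at the top, 35 mm deep.
- dock_mouth (a point): Centre of the slot's mouth, level with the top of its walls, 45 mm above the worktop. The orange bevel widens the mouth by about 5 mm on every side over the upper 6 mm.
- dock_floor (a point): Centre of the slot's floor, 10 mm above the worktop; the underside of a fully home pack rests on it.
- beaker: Bystander: clear plastic beaker, 74 mm wide, 80 mm tall. Origin: centre of its underside. Leave it alone.
- timer: Bystander: small white bench timer, 70 x 62 x 20 mm, lying between stand and dock, nearer the robot. Origin: centre of its underside. Leave it alone.
- can: Bystander: lime-green round can, 65 mm wide, 85 mm tall. Origin: centre of its underside. Leave it alone.
- tape: Bystander: green roll of tape lying flat, 68 mm wide, 19 mm tall. Origin: centre of its underside. Leave it alone.
- bottle: Bystander: clear bottle with a dark blue cap, 72 mm wide, 139 mm tall. Origin: centre of its underside. Leave it alone.

How it is judged (in metres and radians):
On the way:
1. the pack is lifted clear of the stand (its middle more than 7 cm above the worktop) and hangs within about 9 degrees of level (height (world z) of pack above 0.07 m and angle between pack's own z axis and vertical below 0.16 rad), for 0.3 s.
At the end, for the whole second after the job is handed in: the pack is fully home in the dock's slot: underside within 4 mm of the slot floor, centred within 8 mm, along the slot and upright within 3 degrees, at rest and released (horizontal distance between pack and dock below 0.008 m and z of pack in the frame of dock between 0.006 and 0.014 m and angle between the y axis of pack and the y axis of dock, either way round below 0.05 rad and angle between pack's own z axis and vertical below 0.06 rad and linear speed of pack below 0.02 m/s and contact force between the fingers and pack below 0.1 N); the robot touches nothing.
It fails at once if the pack hangs more than 17 degrees out of level once its middle is lifted more than 7 cm above the worktop (height (world z) of pack above 0.07 m and angle between pack's own z axis and vertical above 0.3 rad).
It fails at once if the pack is dropped into the dock (faster than 0.45 m/s at the slot) (horizontal distance between pack and dock below 0.05 m and height (world z) of pack below 0.06 m and linear speed of pack above 0.45 m/s).
It fails at once if a bystander (beaker, timer, can, tape or bottle) is pushed more than 3 cm (distance of any of beaker, timer, can, tape, bottle from where it was at the start of the episode above 0.03 m).
It also fails if it takes over 72 s, if anything falls off the work surface, if the arm or the gripper's body presses on something with over 40 N, if the wrist force passes 120 N, or if a joint passes its speed limit or range.

### The arm

A 7-joint arm with a two-finger parallel gripper is mounted at the origin on a cart in front of the work surface, level with it; the furniture and walls round the work are solid. World frame = base frame: x ahead of the robot, y to its left, z up, the work surface at z = 0. Lengths are in mm, angles in rad, forces in N, time in s.
With the tool pointing down it reaches from about 400 to 875 mm from the base axis. Payload 4.4 kg.
Tool frame: the origin (TCP) lies at the very end of the fingers, on their centre line; the grasp point (between the pads) lies 19 mm behind it (env.grip_depth is the distance from the TCP to the grasp point, in mm); z points along the fingers, y is the line along which they close (so a half turn about z gives the same grasp; the last joint's range is limited). The gripper opens to 85 mm and grips with 20 to 120 N. Pads are 22 mm wide; open, the fingers measure 114 mm over their backs; the gripper's body (76 mm by 85 mm) begins 54 mm behind the grasp point. The pads swing forward as they close: fully open they stand 13 mm farther back than shut.
Start: joints at [1.125, 0.628, 0.038, 1.517, -0.027, 0.996, -0.02], TCP at [241.007, -603.684, 204.113] pointing down, gripper open.
Joint ranges: [-3.06, 3.06], [-0.37, 2.12], [-1.25, 1.32], [0.18, 2.47], [-1.1, 4.24], [0.23, 1.98], [-2.94, 2.94]. Speed limits (rad/s): [2.57, 2.57, 3.14, 3.14, 3.14, 3.14, 3.14].

### API

Orientations are given as a unit quaternion [x, y, z, w].
In Python, from workcell import env, optics, close_job gives the robot as it stands.
- The arm moves only by the shell command python3 -m handwheel 'ROWS' [FORCE]. ROWS is JSON, a list that holds one entry, the list of rows, each a list of 5 numbers: the shift along the tool's x, y, z in cm, then the turn about the tool's z in degrees, then the closure, from 0 (fully open) to 1 (shut). In form: [[[tx, ty, tz, spin, fingers], ...]]. A call has 1 to 8 rows; each row shifts and turns the commanded pose from where the row before left it, along the tool's axes as they then stand; what a row does not reach is not made up. A row lasts 1/12 s, in which the tool goes at most 41.7 mm and 7.16 degrees, less where a joint would pass 70% of its speed; a pose out of reach is approached as far as the arm can. A call with a gripper value outside its range is refused whole. The fingers move at their own pace and stop on an object; FORCE is the grip in N (left out, the last holds). Time passes only in rows, so rows that do not move let the fingers close. It gives the time, the measured TCP pose, the force, the opening and the grip force at its end, in the units of the state.
- env.state(): the state, without advancing time (a new reading comes with each control period).
- optics.read_camera(name): name is "side" or "top"; returns the picture (480x640x3 uint8, red, green, blue); there is no depth.
- optics.get_calibration(name): a dict with "fx", "fy", "cx", "cy" (pixels), "world_to_cam" (4x4, takes a point from world to camera coordinates). Camera axes: x right, y down, z forward; pixel columns grow to the right and rows downward; lengths in mm; the calibration is good to about 2 mm. A picture is of the moment at which its call begins. get_calibration takes no time and is no camera call.
- close_job(): hands the job in; it is judged then, once.
The state is a dict: "t": time; "joints": joint angles; "qd": joint speeds; "joint_torque": joint torques, N m; "tcp_pos": TCP position; "eef_rot": TCP orientation; "contact_force": force on the tool from outside, world axes, zero at the start; "moment": the same for the moment, N m; "grip_width": finger opening in mm; "grip_force": force on a finger pad.
Only numpy, scipy, OpenCV 4.12 (cv2) and the standard library are available. Lean on these libraries where they do the work, as an engineer would, in place of code of your own. Each camera call takes 0.05 s, during which the arm holds its last target. There are 200 camera calls.

## Working session

There is one attempt and no reset: what is moved stays moved. The work goes in short steps, Python scripts to look and compute and a shell command to move; the robot and the scene stay as the last step left them, time stands still between calls to the robot, and variables do not carry over. Pictures are saved under pics/ and viewed, at most 10 in all, crops included, and the job is handed in when it is done.

```bash
mkdir -p pics; ls
python3 - <<'E'
from workcell import env, optics
import cv2,numpy as np
for n in("top","side"):
    im=optics.read_camera(n); cv2.imwrite(f"pics/{n}0.png",im[:,:,::-1])
    c=optics.get_calibration(n); print(n,c["fx"],c["cx"],c["cy"],np.round(c["world_to_cam"],3).tolist())
s=env.state();print(s)
E
```

```text
pics
top 459.81982205212705 323.21540350419775 240.91394751835963 [[0.015, -1.0, -0.011, -26.848], [-0.987, -0.013, -0.163, 572.355], [0.163, 0.014, -0.987, 1003.591], [0.0, 0.0, 0.0, 1.0]]
side 604.1878598310153 320.3745329416261 232.2334331785893 [[-0.93, -0.366, -0.014, 535.161], [-0.221, 0.59, -0.777, 199.619], [0.293, -0.72, -0.629, 1042.962], [0.0, 0.0, 0.0, 1.0]]
{'t': 0.1, 'joints': array([ 1.12521983,  0.62927206,  0.03847811,  1.51824913, -0.02698726,
        0.99628762, -0.01997464]), 'qd': array([ 0.00142477, -0.00451637,  0.00162913, -0.00510406, -0.00054915,
        0.00263321, -0.00178285]), 'joint_torque': array([ 3.43923086e-03, -5.64518523e+01,  1.23088863e+00, -1.93968576e+01,
        1.13672821e-02,  5.43425238e-03,  2.44653143e-05]), 'tcp_pos': array([ 240.74946772, -603.13264115,  203.27578794]), 'eef_rot': array([ 9.82024439e-01,  1.88751904e-01, -1.83597767e-04, -8.28554010e-04]), 'contact_force': array([-0.346497  , -0.43372597,  0.63824314]), 'moment': array([-0.01958378, -0.01751645, -0.0210372 ]), 'grip_force': 0.0, 'grip_width': 85.28096387597459}
```

View pics/top0.png

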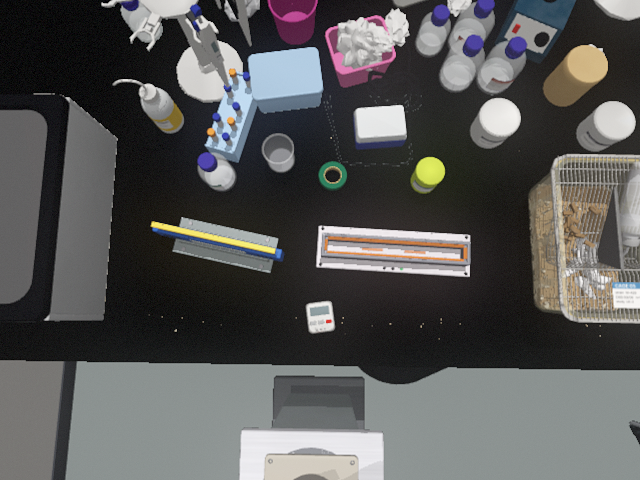

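View pics/side0.png

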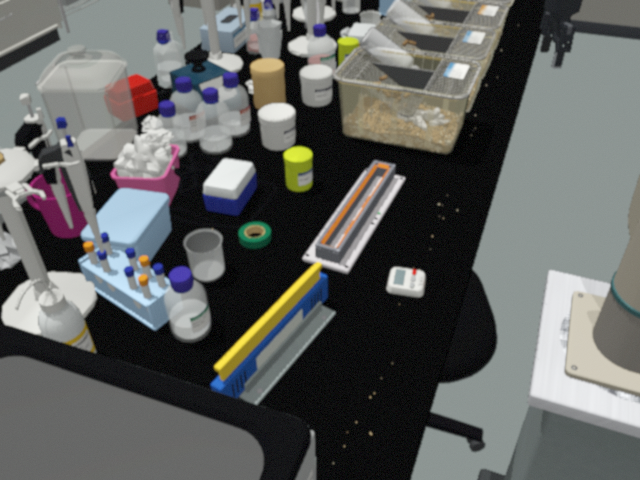

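The top view has the yellow rail running from (152,225) to (282,254), with the stand around it. The dock with its orange bevel is at (395,250) and the timer at (320,317). In the side view the rail runs from (218,370) to (322,268) and the dock sits at (355,215).

```bash
cat > h.py <<'E'
from workcell import env, optics
import cv2,numpy as np
from scipy.spatial.transform import Rotation as R
def ray(n,p,z):
    c=optics.get_calibration(n);M=np.array(c["world_to_cam"])
    d=M[:3,:3].T@[(p[0]-c["cx"])/c["fx"],(p[1]-c["cy"])/c["fy"],1];o=-M[:3,:3].T@M[:3,3]
    return (o+d*(z-o[2])/d[2])[:2]
def mask(im,lo,hi,roi):
    h=cv2.cvtColor(im,cv2.COLOR_RGB2HSV);m=cv2.inRange(h,lo,hi);k=np.zeros_like(m);x0,y0,x1,y1=roi;k[y0:y1,x0:x1]=m[y0:y1,x0:x1];return k
def box(m):
    """centre and end-points of the long axis of the mask's box, pixels"""
    cx,cy=cv2.minAreaRect(cv2.findNonZero(m))[0]
    b=cv2.boxPoints(cv2.minAreaRect(cv2.findNonZero(m)))
    if np.linalg.norm(b[0]-b[1])<np.linalg.norm(b[1]-b[2]): e=[(b[0]+b[1])/2,(b[2]+b[3])/2]
    else: e=[(b[1]+b[2])/2,(b[3]+b[0])/2]
    return (cx,cy),e
def axis(n,m,z):
    c,e=box(m);a,b=[ray(n,p,z) for p in e]
    d=a-b; ang=np.degrees(np.arctan2(d[1],d[0]))%180
    print(n,"ends",a.round(1),b.round(1),"mid",((a+b)/2).round(1),"len",round(np.hypot(*d),1),"ang",round(ang,2))
def tool():
    s=env.state();r=R.from_quat(s["eef_rot"]).as_matrix()
    print("t",round(s["t"],2),"tcp",s["tcp_pos"].round(1),"xaxis",round(np.degrees(np.arctan2(r[1,0],r[0,0])),2),"zax",r[:,2].round(3),"F",s["contact_force"].round(1),"M",s["moment"].round(2),"w",round(s["grip_width"],1),"g",round(s["grip_force"],1))
    return s,r
def go(x,y,z=None,ang=None):
    """cm/deg still to go in tool axes (before any spin)"""
    s,r=tool();p=s["tcp_pos"];d=np.array([x,y,p[2] if z is None else z])-p
    print("move cm tool",(r.T@d/10).round(2))
    if ang is not None:
        a=np.degrees(np.arctan2(r[1,0],r[0,0]));print("spin",round(-((ang-a+90)%180-90),2))
E
python3 - <<'E'
from h import *
t=optics.read_camera("top");s=optics.read_camera("side")
Y=(22,120,120),(35,255,255);O=(5,110,100),(18,255,255)
axis("top",mask(t,*Y,(140,210,295,270)),99)
axis("side",mask(s,*Y,(190,250,340,390)),97)
axis("top",mask(t,*O,(310,220,480,285)),45)
axis("side",mask(s,*O,(300,150,410,275)),45)
W=mask(t,(0,0,190),(180,50,255),(310,220,480,285));axis("top",W,10)
for n,p,z in(("timer",(320,317),20),("beaker",(279,153),40),("bottle",(214,171),70),("can",(428,172),60),("tape",(333,175),19)):print(n,ray("top",p,z).round())
tool()
E
```

```text
top ends [598.2 359.1] [540.9  85.9] mid [569.6 222.5] len 279.1 ang 78.16
side ends [534.9  90.9] [594.4 366. ] mid [564.6 228.5] len 281.5 ang 77.79
top ends [566.1 -22.5] [ 549.9 -344.3] mid [ 558.  -183.4] len 322.2 ang 87.11
side ends [ 548.4 -349.2] [568.3 -19.1] mid [ 558.4 -184.2] len 330.7 ang 86.55
top ends [567.1  -4.9] [ 549.  -363.7] mid [ 558.  -184.3] len 359.2 ang 87.12
timer [401. -14.]
beaker [784.  89.]
bottle [728. 234.]
can [ 735. -258.]
tape [738. -40.]
t 0.2 tcp [ 240.9 -603.3  203.6] xaxis 21.76 zax [-0.     0.001 -1.   ] F [-0.2  0.3  0.2] M [-0.04 -0.03 -0.  ] w 85.2 g 0.0
```

```bash
for i in 1; do :; done; python3 -m handwheel '[[[2.5,-2.6,0,0,0],[2.5,-2.6,0,0,0],[2.5,-2.6,0,0,0],[2.5,-2.6,0,0,0],[2.5,-2.6,0,0,0],[2.5,-2.6,0,0,0],[2.5,-2.6,0,0,0],[2.5,-2.6,0,0,0]]]' 60 ; python3 -m handwheel '[[[2.5,-2.6,0,0,0],[2.5,-2.6,0,0,0],[2.5,-2.6,0,0,0],[2.5,-2.6,0,0,0],[2.5,-2.6,0,0,0],[2.5,-2.6,0,0,0],[2.5,-2.6,0,0,0],[2.5,-2.6,0,0,0]]]'; python3 -m handwheel '[[[2.5,-2.6,0,0,0],[2.5,-2.6,0,0,0],[2.5,-2.6,0,0,0],[2.5,-2.6,0,0,0],[2.5,-2.6,0,0,0],[2.5,-2.6,0,0,0],[2.5,-2.6,0,0,0],[0,0,0,0,0]]]'; python3 -m handwheel '[[[0,0,0,-7,0],[0,0,0,-7,0],[0,0,0,-7,0],[0,0,0,-7,0],[0,0,0,-7,0],[0,0,0,-7,0],[0,0,0,-7,0],[0,0,0,-7,0]]]'; python3 -c "
from h import *
go(567,225,None,78.0)"
```

```text
t: 0.87
tcp_pos: [349.9, -334.6, 204.2]
eef_rot: [0.982, 0.189, 0.0, -0.0]
contact_force: [0.3, -0.3, 0.2]
grip_width: 85.3
grip_force: 0.0
t: 1.53
tcp_pos: [458.7, -67.3, 204.3]
eef_rot: [0.982, 0.189, 0.0, 0.0]
contact_force: [-0.3, -0.6, -0.1]
grip_width: 85.5
grip_force: 0.0
t: 2.2
tcp_pos: [554.9, 174.7, 204.0]
eef_rot: [0.981, 0.193, 0.002, -0.003]
contact_force: [0.2, 2.2, 0.3]
grip_width: 85.6
grip_force: 0.0
t: 2.87
tcp_pos: [553.2, 164.5, 204.0]
eef_rot: [0.777, 0.63, -0.0, 0.0]
contact_force: [-0.2, -0.1, -0.5]
grip_width: 85.4
grip_force: 0.0
t 2.87 tcp [553.2 164.5 204. ] xaxis 78.1 zax [-0. -0. -1.] F [-0.2 -0.1 -0.5] M [ 0.04 -0.03 -0.01] w 85.4 g 0.0
move cm tool [ 6.21  0.11 -0.  ]
spin 0.1
```

```bash
python3 -m handwheel '[[[3.1,0.05,0,0,0],[3.1,0.05,0,0,0],[0,0,3,0,0],[0,0,3,0,0],[0,0,3,0,0],[0,0,2,0,0],[0,0,1,0,0],[0,0,0.9,0,0]]]' 100; python3 -c "
from h import *
go(567,225,75,78.0)
for n in('top','side'):
    im=optics.read_camera(n);x,y=(110,170) if n=='top' else (150,180)
    cv2.imwrite('pics/a_%s.png'%n,cv2.resize(im[y:y+150,x:x+200,::-1],None,fx=3,fy=3))"; cd pics; python3 -c "
import cv2;cv2.imwrite('a.png',cv2.resize(cv2.hconcat([cv2.imread('a_top.png'),cv2.imread('a_side.png')]),None,fx=.66,fy=.66))"
```

```text
t: 3.53
tcp_pos: [567.0, 224.8, 74.0]
eef_rot: [0.778, 0.628, -0.001, -0.0]
contact_force: [0.3, -1.0, -0.4]
grip_width: 85.8
grip_force: 0.0
t 3.53 tcp [567.  224.8  74. ] xaxis 77.76 zax [-0.001 -0.001 -1.   ] F [ 0.3 -1.  -0.4] M [ 0.   -0.02 -0.01] w 85.8 g 0.0
move cm tool [ 0.01 -0.01 -0.1 ]
spin -0.24
```

View pics/a.png

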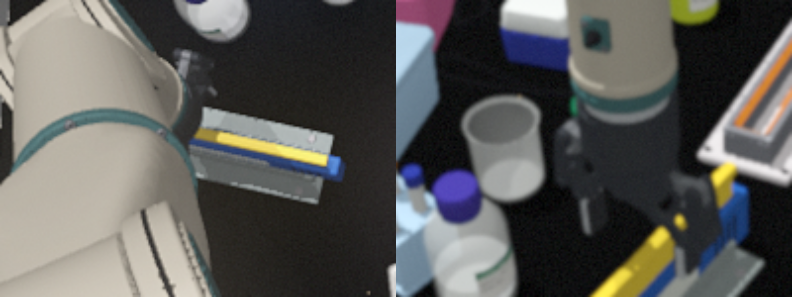

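The gripper straddles the rail: in the side view (right crop) the fingers sit on either side of the yellow rail. The bottle and beaker are clear of it.

```bash
python3 -m handwheel '[[[0,0,0,0,1],[0,0,0,0,1],[0,0,0,0,1],[0,0,0,0,1],[0,0,0,0,1],[0,0,0,0,1],[0,0,0,0,1],[0,0,0,0,1]]]' 100;  python3 -c "
from h import *
tool()"; python3 -m handwheel '[[[0,0,-0.3,0,1],[0,0,-0.3,0,1],[0,0,-0.3,0,1],[0,0,-0.3,0,1],[0,0,0,0,1],[0,0,0,0,1],[0,0,0,0,1],[0,0,0,0,1]]]'; python3 -c "
from h import *
tool();t=optics.read_camera('top');s=optics.read_camera('side')
cv2.imwrite('pics/b.png',s[180:405,150:450,::-1].repeat(2,0).repeat(2,1))
tool()"
```

```text
t: 4.3
tcp_pos: [567.5, 225.3, 75.2]
eef_rot: [0.778, 0.628, 0.0, 0.0]
contact_force: [-0.2, -0.4, -0.7]
grip_width: 0.3
grip_force: 0.0
t 4.3 tcp [567.5 225.3  75.2] xaxis 77.76 zax [ 0.  0. -1.] F [-0.2 -0.4 -0.7] M [ 0.01  0.03 -0.02] w 0.3 g 0.0
t: 4.97
tcp_pos: [567.4, 225.2, 87.0]
eef_rot: [0.778, 0.628, -0.0, -0.0]
contact_force: [0.2, -0.3, 0.0]
grip_width: -0.4
grip_force: 0.0
t 4.97 tcp [567.4 225.2  87. ] xaxis 77.76 zax [-0. -0. -1.] F [ 0.2 -0.3  0. ] M [0.07 0.   0.02] w -0.4 g 0.0
t 5.07 tcp [567.4 225.2  87. ] xaxis 77.76 zax [-0. -0. -1.] F [ 0.2 -0.1  0.6] M [ 0.02 -0.01 -0.04] w 0.0 g 0.0
```

View pics/b.png

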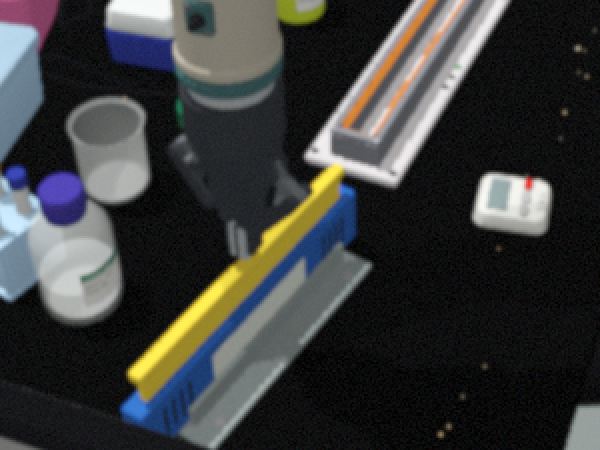

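The fingers closed on nothing. They ended up behind the rail, with the tips near (237,245) in the crop. I'll check where the rail is now relative to the tool.

```bash
cat >> h.py <<'E'
def proj(n,P):
    c=optics.get_calibration(n);M=np.array(c["world_to_cam"]);q=M[:3,:3]@np.array(P)+M[:3,3]
    return (q[:2]/q[2]*[c["fx"],c["fy"]]+[c["cx"],c["cy"]]).round(1)
Y=(22,120,120),(35,255,255);O=(5,110,100),(18,255,255);B=(105,150,60),(120,255,255)
E
python3 - <<'E'
from h import *
t=optics.read_camera("top");s=optics.read_camera("side")
axis("side",mask(s,*Y,(190,250,340,390)),97)
m=mask(t,*Y,(140,210,295,270));print(box(m))
p,r=tool();P=p["tcp_pos"];print(proj("side",P),proj("top",P),(proj("side",P)-[150,180])*2)
for z in(89,99):
  for y in(-140,140):
    a=np.radians(78);print(z,y,proj("side",[567+y*np.cos(a),225+y*np.sin(a),z]))
cv2.imwrite('pics/c.png',cv2.resize(s[230:350,200:360,::-1],None,fx=5,fy=5))
E
```

```text
side ends [536.2  90. ] [594.3 365. ] mid [565.2 227.5] len 281.1 ang 78.07
((243.80587768554688, 244.12351989746094), [array([213.3647 , 237.35881], dtype=float32), array([274.24704, 250.88823], dtype=float32)])
t 5.17 tcp [567.4 225.2  87. ] xaxis 77.76 zax [-0. -0. -1.] F [ 0.4  0.3 -0.5] M [0.01 0.03 0.  ] w 0.3 g 0.0
[273.8 317.3] [212.1 238.9] [247.6 274.6]
89 -140 [321.1 267.8]
89 140 [217.6 374.7]
99 -140 [321.  263.7]
99 140 [216.8 370.4]
```

View pics/c.png

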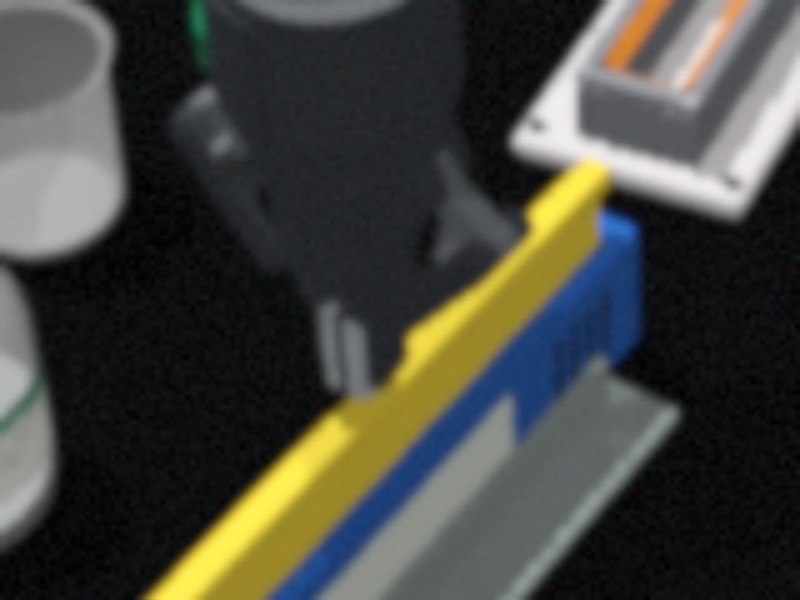

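Run:
```python
from h import *
print(env.grip_depth,[a for a in dir(env) if a[0]!='_'])
s=optics.read_camera("side")
c=cv2.resize(s[270:340,230:320,::-1],None,fx=8,fy=8,interpolation=cv2.INTER_CUBIC)
cv2.imwrite('pics/d.png',(255*(c/255.)**.45).astype(np.uint8))
```

```text
18.700000000000003 ['PlanningError', 'grip_depth', 'state']
```

View pics/d.png

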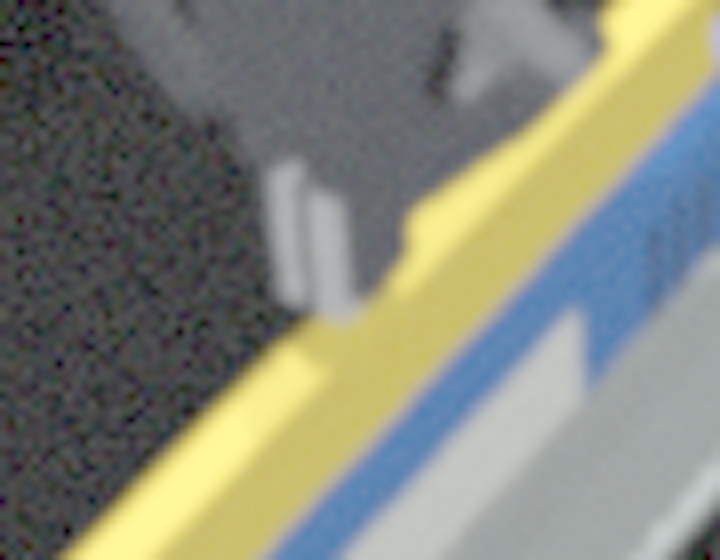

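In the enhanced crop the closed tips sit over the rail, with the front tip at about (340,315) and their shadow on the rail at (330,355). So the real tips are roughly 20 mm higher than the reported TCP implies. I'll touch down gently on the rail top to measure this offset.

```bash
python3 -m handwheel '[[[0,0,0.6,0,1],[0,0,0.6,0,1],[0,0,0.1,0,1],[0,0,0,0,1]]]' 100|grep -E "tcp|cont"; python3 -m handwheel '[[[0,0,0.2,0,1],[0,0,0,0,1]]]'|grep -E "tcp|cont";python3 -m handwheel '[[[0,0,0.2,0,1],[0,0,0,0,1]]]'|grep -E "tcp|cont"
```

```text
tcp_pos: [566.8, 224.9, 73.1]
contact_force: [-0.0, -0.6, -0.2]
tcp_pos: [567.7, 225.3, 72.1]
contact_force: [0.4, 0.3, 0.2]
tcp_pos: [568.2, 225.3, 71.9]
contact_force: [-2.5, -1.7, 12.3]
```

Contact came at a reported z of 72, where the rail top really is 99. The grasp should therefore be at a reported z of about 58. I'll rise, open, go down and close.

```bash
python3 -m handwheel '[[[0,0,-1.5,0,1],[0,0,-1.5,0,1],[0,0,0,0,0],[0,0,0,0,0],[0,0,0,0,0],[0,0,0,0,0],[0,0,0,0,0],[0,0,0,0,0]]]' 100|grep -E "tcp|cont|wid"; python3 -m handwheel '[[[0,0,1,0,0],[0,0,1,0,0],[0,0,1,0,0],[0,0,1,0,0],[0,0,0.2,0,0],[0,0,0,0,0]]]'|grep -E "tcp|cont|wid"
python3 -m handwheel '[[[0,0,0,0,1],[0,0,0,0,1],[0,0,0,0,1],[0,0,0,0,1],[0,0,0,0,1],[0,0,0,0,1],[0,0,0,0,1],[0,0,0,0,1]]]' 100; python3 -c "
from h import *
tool()"
```

```text
tcp_pos: [567.1, 225.1, 99.4]
contact_force: [0.1, 0.3, -0.7]
grip_width: 72.1
tcp_pos: [566.5, 224.8, 56.5]
contact_force: [-0.3, -0.1, -0.1]
grip_width: 84.9
t: 7.72
tcp_pos: [568.6, 225.2, 58.8]
eef_rot: [0.778, 0.628, 0.001, 0.001]
contact_force: [0.5, -0.2, 3.8]
grip_width: 9.2
grip_force: 99.4
t 7.72 tcp [568.6 225.2  58.8] xaxis 77.76 zax [ 0.002  0.    -1.   ] F [ 0.5 -0.2  3.8] M [-0.22 -0.38  0.18] w 9.2 g 99.4
```

```bash
python3 -m handwheel '[[[0,0,-0.2,0,1],[0,0,-0.2,0,1],[0,0,-0.2,0,1],[0,0,-0.2,0,1],[0,0,-0.2,0,1],[0,0,-0.2,0,1],[0,0,0,0,1],[0,0,0,0,1]]]' 100
python3 - <<'E'
from h import *
s=optics.read_camera("side");t=optics.read_camera("top");_,r=tool()
axis("side",mask(s,*Y,(190,230,360,400)),97)
S=env.state();print("M tool",(r.T@S["moment"]).round(2),S["contact_force"])
print(box(mask(s,*Y,(190,230,360,400))))
cv2.imwrite('pics/e.png',cv2.resize(s[210:410,150:400,::-1],None,fx=3,fy=3))
E
```

```text
t: 8.38
tcp_pos: [567.2, 225.5, 70.2]
eef_rot: [0.778, 0.628, -0.0, -0.0]
contact_force: [2.0, -0.3, -8.2]
grip_width: 8.9
grip_force: 97.9
t 8.48 tcp [567.3 225.5  70.1] xaxis 77.77 zax [-0.  0. -1.] F [ 1.   0.5 -8.8] M [ 0.19 -0.29  0.1 ] w 8.8 g 97.9
side ends [534.   77.2] [597.5 358.5] mid [565.7 217.9] len 288.3 ang 77.27
M tool [-0.25  0.25 -0.1 ] [ 0.96017944  0.53113897 -8.79531856]
((271.2500305175781, 315.2500305175781), [array([325.25003, 261.25003], dtype=float32), array([217.25003, 369.25003], dtype=float32)])
```

View pics/e.png

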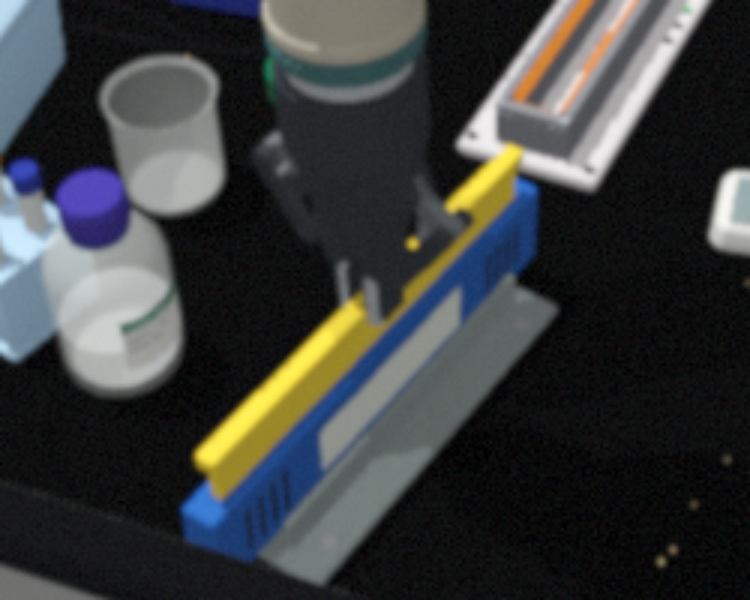

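The near (−y) end of the rail rose about 7 px, from (322,268) to (325,261), while the far (+y) end stayed put. The heavy end is therefore +y, which is tool +x. I'll raise it a little more and quantify.

```bash
cat >> h.py <<'E'
def line3(a_deg=78):
    """rail tilt: side-view end pixels -> heights, assuming the ends lie on the vertical plane through the rail"""
    s=optics.read_camera("side");c,e=box(mask(s,*Y,(150,150,420,420)));return e
def mom(n=8):
    v=[];f=[]
    for i in range(n):
        optics.read_camera("side");S=env.state();r=R.from_quat(S["eef_rot"]).as_matrix();v.append(r.T@S["moment"]);f.append(S["contact_force"])
    print("M tool",np.mean(v,0).round(3),"+-",np.std(v,0).round(3),"F",np.mean(f,0).round(2))
E
python3 -m handwheel '[[[0,0,-0.2,0,1],[0,0,-0.2,0,1],[0,0,0,0,1],[0,0,0,0,1],[0,0,0,0,1],[0,0,0,0,1]]]'|grep -E "tcp|cont"; python3 -c "
from h import *
mom();print(line3());tool()"
```

```text
tcp_pos: [567.4, 225.3, 74.1]
contact_force: [0.2, 0.4, -7.8]
M tool [-0.142  0.219 -0.055] +- [0.03  0.017 0.025] F [ 0.5   0.05 -8.62]
[array([323.81616, 154.9003 ], dtype=float32), array([244.04242, 379.818  ], dtype=float32)]
t 9.43 tcp [567.4 225.2  74.1] xaxis 77.75 zax [-0. -0. -1.] F [ 0.3 -0.2 -8.4] M [ 0.23 -0.18  0.08] w 8.9 g 97.9
```

```bash
cat >> h.py <<'E'
def tilt(lo=190,top=225):
    """heights of the two rail ends (on the vertical plane of the rail, by side-view lowest/highest columns)"""
    s=optics.read_camera("side");m=mask(s,*Y,(lo,top,370,400));m=cv2.morphologyEx(m,cv2.MORPH_OPEN,np.ones((3,3)))
    ys,xs=np.nonzero(m);L=xs<xs.min()+4;H=xs>xs.max()-4
    print("far end px",xs.min(),ys[L].mean().round(1),"near end px",xs.max(),ys[H].mean().round(1))
E
python3 - <<'E'
from h import *
tilt()
p=cv2.imread('pics/side0.png')[:,:,::-1].copy()
m=cv2.morphologyEx(mask(p,*Y,(190,225,370,400)),cv2.MORPH_OPEN,np.ones((3,3)));ys,xs=np.nonzero(m);print(xs.min(),ys[xs<xs.min()+4].mean(),xs.max(),ys[xs>xs.max()-4].mean())
a=np.radians(78)
for y in(-140,140):
  for z in(94,104,114):print(y,z,proj("side",[567.5+y*np.cos(a),224+y*np.sin(a),z]))
E
```

```text
far end px 214 359.7 near end px 323 260.6
214 366.3333333333333 320 269.531914893617
-140 94 [321.  265.4]
-140 104 [320.9 261.2]
-140 114 [320.8 256.9]
140 94 [217.2 371.9]
140 104 [216.4 367.7]
140 114 [215.6 363.3]
```

```bash
python3 -m handwheel '[[[0,0,0.3,0,1],[0,0,0.3,0,1],[0,0,0.3,0,1],[0,0,0.3,0,1],[0,0,0.2,0,1],[0,0,0.2,0,1],[0,0,0,0,1],[0,0,0,0,1]]]'|grep -E "tcp|cont"; python3 -m handwheel '[[[0,0,0,0,0.6],[0,0,0,0,0.6],[0,0,0,0,0.6],[0,0,0,0,0.6],[1,0,0,0,0.6],[1.2,0,0,0,0.6],[0,0,0,0,0.6],[0,0,0,0,0.6]]]'|grep -E "tcp|cont|wid"; python3 -m handwheel '[[[0,0,0,0,1],[0,0,0,0,1],[0,0,0,0,1],[0,0,0,0,1],[0,0,0,0,1],[0,0,0,0,1],[0,0,-0.2,0,1],[0,0,-0.2,0,1]]]' 100 |grep -E "tcp|cont|wid"; python3 -m handwheel '[[[0,0,-0.2,0,1],[0,0,-0.2,0,1],[0,0,-0.2,0,1],[0,0,-0.2,0,1],[0,0,-0.2,0,1],[0,0,0,0,1],[0,0,0,0,1],[0,0,0,0,1]]]' |grep -E "tcp|cont|wid";python3 -c "
from h import *
mom();tilt();tool()
s=optics.read_camera('side');axis('side',mask(s,*Y,(190,230,360,400)),97)"
```

```text
tcp_pos: [568.1, 225.5, 58.8]
contact_force: [0.6, -1.4, -1.1]
tcp_pos: [572.0, 248.9, 58.2]
contact_force: [0.1, -0.9, -0.4]
grip_width: 34.3
tcp_pos: [571.5, 245.5, 61.0]
contact_force: [2.7, -0.7, -9.3]
grip_width: 9.3
tcp_pos: [572.0, 247.2, 72.3]
contact_force: [2.1, 0.2, -8.6]
grip_width: 9.2
M tool [-0.325  0.528 -0.133] +- [0.031 0.028 0.026] F [ 1.29  0.34 -8.42]
far end px 214 360.5 near end px 322 264.4
t 12.6 tcp [572.1 246.8  72.1] xaxis 77.76 zax [-0. -0. -1.] F [ 1.1  0.4 -7.8] M [ 0.47 -0.44  0.14] w 9.0 g 97.9
side ends [537.   76.9] [599.8 357.4] mid [568.4 217.2] len 287.4 ang 77.37
```

Moving to +x increased the moment, so the balance point lies towards −x, about 20 mm from the middle. I'll set down and shift back by about 42 mm.

```bash
python3 -m handwheel '[[[0,0,0.3,0,1],[0,0,0.3,0,1],[0,0,0.3,0,1],[0,0,0.3,0,1],[0,0,0.2,0,1],[0,0,0,0,1],[0,0,0,0,1]]]'|grep -E "tcp|cont"; python3 -m handwheel '[[[0,0,0,0,0.6],[0,0,0,0,0.6],[0,0,0,0,0.6],[0,0,0,0,0.6],[-2.1,0,0,0,0.6],[-2.1,0,0,0,0.6],[0,0,0,0,0.6],[0,0,0,0,0.6]]]'|grep -E "tcp|cont|wid"; python3 -m handwheel '[[[0,0,0,0,1],[0,0,0,0,1],[0,0,0,0,1],[0,0,0,0,1],[0,0,0,0,1],[0,0,0,0,1],[0,0,-0.2,0,1],[0,0,-0.2,0,1]]]' 100 |grep -E "tcp|cont|wid"; python3 -m handwheel '[[[0,0,-0.2,0,1],[0,0,-0.2,0,1],[0,0,-0.2,0,1],[0,0,-0.2,0,1],[0,0,-0.2,0,1],[0,0,0,0,1],[0,0,0,0,1],[0,0,0,0,1]]]' |grep -E "tcp|cont|wid";python3 -c "
from h import *
mom();tilt();tool()
s=optics.read_camera('side');axis('side',mask(s,*Y,(190,230,360,400)),97)"
```

```text
tcp_pos: [572.5, 247.3, 58.5]
contact_force: [1.7, 2.4, -4.7]
tcp_pos: [563.3, 204.1, 58.3]
contact_force: [0.2, 0.5, 0.4]
grip_width: 34.2
tcp_pos: [562.8, 205.3, 61.0]
contact_force: [3.1, 0.5, -10.8]
grip_width: 9.2
tcp_pos: [562.9, 205.6, 72.2]
contact_force: [2.0, -1.4, -8.7]
grip_width: 9.0
M tool [-0.499 -0.037 -0.178] +- [0.038 0.028 0.028] F [ 1.65 -0.66 -8.63]
far end px 215 361.6 near end px 323 261.9
t 15.68 tcp [563.1 205.7  72.1] xaxis 77.76 zax [-0. -0. -1.] F [ 1.2 -0.9 -7.7] M [-0.16 -0.4   0.18] w 8.7 g 98.0
side ends [539.   69.9] [596.8 357.9] mid [567.9 213.9] len 293.8 ang 78.67
```

The moment about the finger line is now about 0, so the grip is at the balance point. Now the lift.

```bash
python3 -m handwheel '[[[0,0,-0.5,0,1],[0,0,-1,0,1],[0,0,-1,0,1],[0,0,-1,0,1],[0,0,-1.2,0,1],[0,0,-1.2,0,1],[0,0,-1.2,0,1],[0,0,-1,0,1]]]'|grep -E "tcp|cont"; python3 -m handwheel '[[[0,0,0,-2.5,1],[0,0,0,-2.5,1],[0,0,0,-2.5,1],[0,0,0,-1.8,1],[0,0,0,0,1],[0,0,0,0,1]]]'|grep -E "tcp|cont|rot"; python3 -c "
from h import *
mom(4);s=optics.read_camera('side')
cv2.imwrite('pics/f.png',cv2.resize(s[170:400,150:450,::-1],None,fx=2.5,fy=2.5))
go(559,-205,152,87)"
```

```text
tcp_pos: [563.4, 205.9, 155.1]
contact_force: [-0.1, 0.4, -8.3]
tcp_pos: [563.2, 205.6, 153.7]
eef_rot: [0.725, 0.688, 0.0, 0.0]
contact_force: [0.3, -0.4, -7.8]
M tool [-0.002  0.069 -0.011] +- [0.016 0.03  0.016] F [ 0.17  0.04 -8.64]
t 17.15 tcp [563.2 205.7 153.2] xaxis 87.04 zax [ 0. -0. -1.] F [ 0.1 -0.2 -8.1] M [ 0.08 -0.02 -0.02] w 8.9 g 98.2
move cm tool [-41.04   1.7    0.12]
spin 0.04
```

View pics/f.png

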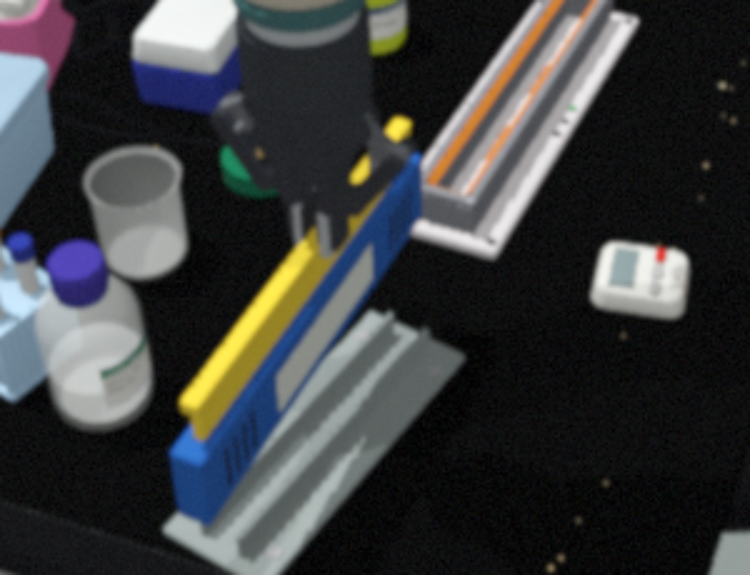

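The pack hangs level, well clear of the stand, and nothing is disturbed. I'll carry it across to the dock.

```bash
python3 -m handwheel '[[[-1,0.1,0,0,1],[-2,0.1,0,0,1],[-3,0.1,0,0,1],[-3,0.1,0,0,1],[-3,0.1,0,0,1],[-3,0.1,0,0,1],[-3,0.1,0,0,1],[-3,0.1,0,0,1]]]'|grep -E "tcp|cont"; python3 -m handwheel '[[[-3,0.1,0,0,1],[-3,0.1,0,0,1],[-3,0.1,0,0,1],[-3,0.1,0,0,1],[-3,0.1,0,0,1],[-2,0.2,0,0,1],[-1.5,0.2,0,0,1],[-0.5,0.1,0,0,1]]]'|grep -E "tcp|cont";python3 -m handwheel '[[[0,0,0,0,1],[0,0,0,0,1],[0,0,0,0,1],[0,0,0,0,1]]]' >/dev/null
python3 - <<'E'
from h import *
tool()
s=optics.read_camera('side');t=optics.read_camera('top')
for n,im,roi in(("side",s,(270,80,460,300)),("top",t,(290,190,500,300))):
    m=cv2.morphologyEx(mask(im,*Y,roi),cv2.MORPH_OPEN,np.ones((2,2)));print(box(m));axis(n,m,194)
v=np.hstack([cv2.resize(s[100:300,270:470,::-1],(400,400)),cv2.resize(t[150:350,300:500,::-1],(400,400))]);cv2.imwrite('pics/g.png',v)
E
```

```text
tcp_pos: [560.0, -7.0, 153.3]
contact_force: [1.3, -0.9, -8.2]
tcp_pos: [559.5, -200.3, 152.9]
contact_force: [-0.5, -1.0, -9.2]
t 18.82 tcp [ 560.8 -192.5  153.2] xaxis 87.22 zax [-0.     0.001 -1.   ] F [ 0.1  0.6 -8.1] M [ 0.07 -0.01  0.  ] w 9.0 g 98.2
((339.03497314453125, 159.64517211914062), [array([391.80652, 138.6565 ], dtype=float32), array([286.26343, 180.63385], dtype=float32)])
side ends [ 502.1 -216.4] [641.3  -3.9] mid [ 571.7 -110.2] len 254.1 ang 56.77
((369.4552001953125, 235.76206970214844), [array([332.8466 , 233.60863], dtype=float32), array([406.0638 , 237.91551], dtype=float32)])
top ends [563.2 -39.8] [ 556.4 -183.2] mid [ 559.8 -111.5] len 143.6 ang 87.3
```

View pics/g.png

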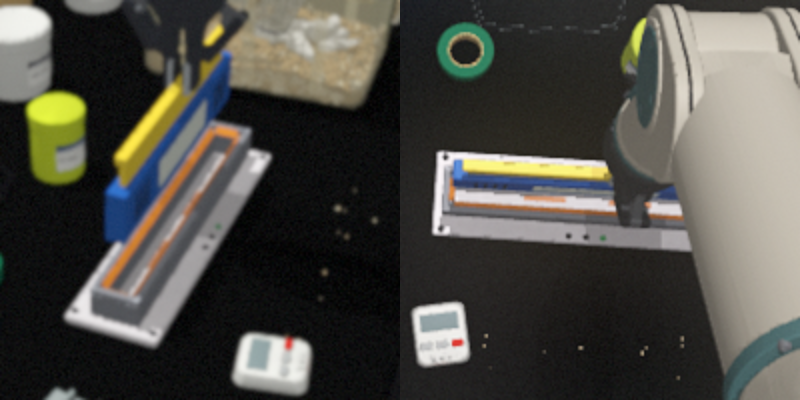

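The pack hangs level above the dock. In the top view (right crop) its rail end is at (463,167), just inside the dock's left end. I'll correct by a few mm, descend to just above the mouth and re-measure.

```bash
python3 -m handwheel '[[[-0.4,0.2,0,0,1],[0,0,1,0,1],[0,0,1,0,1],[0,0,1,0,1],[0,0,0.8,0,1],[0,0,0.5,0,1],[0,0,0,0,1],[0,0,0,0,1]]]'|grep -E "tcp|cont";python3 -m handwheel '[[[0,0,0,0,1],[0,0,0,0,1],[0,0,0,0,1]]]' >/dev/null
python3 - <<'E'
from h import *
tool();mom(3)
s=optics.read_camera('side');t=optics.read_camera('top')
m=cv2.morphologyEx(mask(t,*Y,(310,200,500,300)),cv2.MORPH_OPEN,np.ones((2,2)));axis("top",m,151)
a=np.radians(87.2)
ys,xs=np.nonzero(mask(s,*Y,(320,140,420,300)));i=np.argsort(ys)[-30:];print("side rail +y end low px",xs.min(),ys.max(),[ray("side",(xs.min()+1,ys[xs<xs.min()+3].mean()),147).round(1)])
mb=mask(t,*B,(310,200,420,300));ys,xs=np.nonzero(mb);print("blue +y end",ray("top",(xs.min(),np.median(ys[xs<xs.min()+3])),116))
E
```

```text
tcp_pos: [562.3, -198.6, 109.6]
contact_force: [-0.1, 1.0, -8.5]
t 19.83 tcp [ 562.9 -198.9  110.7] xaxis 87.06 zax [ 0.001 -0.    -1.   ] F [ 0.1  0.7 -8.3] M [ 0.08 -0.03  0.01] w 8.9 g 98.2
M tool [0.004 0.059 0.001] +- [0.023 0.013 0.007] F [-0.14  0.22 -8.25]
top ends [565.1 -46.6] [ 558.1 -188.3] mid [ 561.6 -117.4] len 141.9 ang 87.17
side rail +y end low px 327 207 [array([576.7, -49.2])]
blue +y end [563.38337294 -32.27439556]
```

Aligned to within about 1–2 mm. I'll lower it in.

```bash
python3 -m handwheel '[[[0,0,0.5,0,1],[0,0,0.5,0,1],[0,0,0.4,0,1],[0,0,0.4,0,1],[0,0,0.3,0,1],[0,0,0,0,1],[0,0,0,0,1]]]'|grep -E "tcp|cont";python3 -c "
from h import *
mom(3);tool()"
```

```text
tcp_pos: [562.2, -198.8, 91.5]
contact_force: [-5.8, 1.5, 12.6]
M tool [1.682 0.297 0.047] +- [0.004 0.005 0.025] F [-6.5   1.67 12.96]
t 20.82 tcp [ 562.3 -198.8   91.5] xaxis 87.05 zax [-0.    -0.001 -1.   ] F [-6.5  2.2 12.5] M [ 0.38  1.66 -0.08] w 8.8 g 101.1
```

The force is −x, so the pack is catching on the +x bevel. I'll ease up, shift −x by 3 mm and retry.

```bash
python3 -m handwheel '[[[0,0,-0.5,0,1],[0,-0.3,0,0,1],[0,0,0,0,1],[0,0,0.3,0,1],[0,0,0.3,0,1],[0,0,0.2,0,1],[0,0,0,0,1]]]'|grep -E "tcp|cont";python3 -c "
from h import *
mom(3);tool()"
```

```text
tcp_pos: [561.5, -199.0, 91.3]
contact_force: [-8.4, 3.1, 32.0]
M tool [2.228 0.432 0.014] +- [0.02  0.015 0.009] F [-8.53  2.62 31.95]
t 21.55 tcp [ 561.4 -198.9   91.3] xaxis 87.05 zax [ 0.004 -0.003 -1.   ] F [-8.3  2.1 31.4] M [ 0.53  2.21 -0.03] w 9.0 g 103.7
```

It stops at the same height (91.4) again, so the pack may be rolled or offset at its underside. I'll raise it and look closely at the end face.

```bash
python3 -m handwheel '[[[0,0,-0.5,0,1],[0,0,-1,0,1],[0,0,-0.5,0,1],[0,0,0,0,1],[0,0,0,0,1],[0,0,0,0,1]]]'|grep -E "tcp|cont"
python3 - <<'E'
from h import *
mom(3);s=optics.read_camera('side');t=optics.read_camera('top');tool()
a=np.radians(87.2);u=np.array([np.cos(a),np.sin(a),0])
cv2.imwrite('pics/h_s.png',s[:,:,::-1]);cv2.imwrite('pics/h_t.png',t[:,:,::-1])
v=np.vstack([cv2.resize(s[170:270,300:400,::-1],(600,600),interpolation=cv2.INTER_CUBIC)])
w=cv2.resize(t[215:285,316:366,::-1],(200,280),interpolation=cv2.INTER_CUBIC);w=np.vstack([w,np.zeros((320,200,3),np.uint8)])
cv2.imwrite('pics/h.png',np.hstack([v,w]))
E
```

```text
tcp_pos: [558.9, -198.6, 105.2]
contact_force: [-0.1, -0.0, -7.8]
M tool [0.02  0.083 0.001] +- [0.011 0.026 0.012] F [ 0.14 -0.39 -8.96]
t 22.3 tcp [ 559.3 -198.5  105.7] xaxis 87.06 zax [-0.001  0.    -1.   ] F [ -0.   -0.2 -10. ] M [0.07 0.06 0.05] w 9.0 g 98.3
```

View pics/h.png

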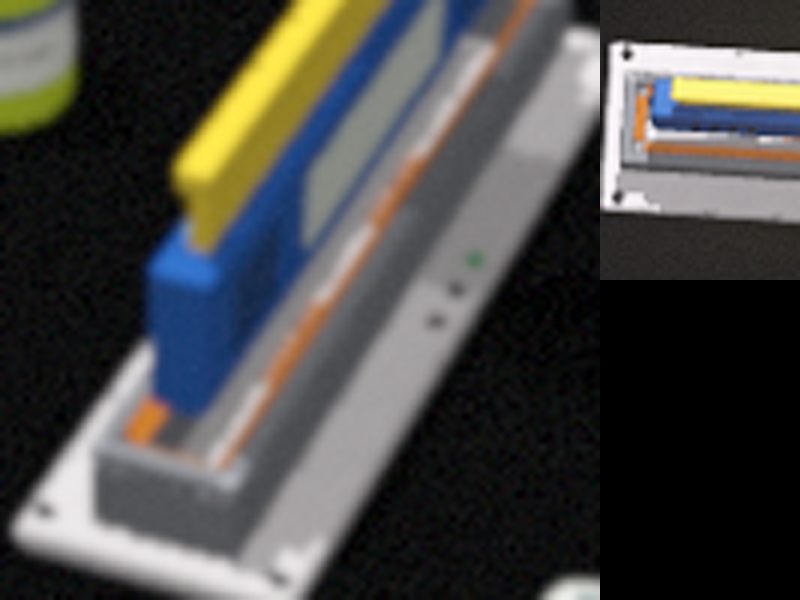

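Run:
```python
from h import *
A=np.array;a=np.radians(87.1);u=A([np.cos(a),np.sin(a)]);n=A([np.sin(a),-np.cos(a)]);D=A([558.1,-184])
def loc(nm,cam,p,z):
    q=ray(cam,p,z)-D;print(nm,"along",(q@u).round(1),"across(+x)",(q@n).round(1))
f=lambda x,y:(300+x/6,170+y/6)
for z in(45,50,53,56):
    loc("pack bottom L z%d"%z,"side",f(155,397),z);loc("pack bottom R","side",f(205,413),z)
loc("wall outer L","side",f(98,455),45);loc("wall outer R","side",f(240,485),45)
loc("shell top L","side",f(150,268),111);loc("shell top R","side",f(215,282),111)
loc("rail end L","side",f(178,165),146);loc("rail end R","side",f(212,185),146)
g=lambda x,y:(316+x/4,215+y/4)
loc("rail top edge","top",g(672,80) if 0 else g(72,80),146);loc("rail low edge","top",g(72,103),146)
loc("wall outer","top",g(25,75),45);loc("wall outer","top",g(22,165),45)
```

```text
pack bottom L z45 along 136.9 across(+x) 16.7
pack bottom R along 137.9 across(+x) -2.1
pack bottom L z50 along 142.4 across(+x) 14.1
pack bottom R along 143.5 across(+x) -4.5
pack bottom L z53 along 145.8 across(+x) 12.6
pack bottom R along 146.8 across(+x) -6.0
pack bottom L z56 along 149.1 across(+x) 11.1
pack bottom R along 150.1 across(+x) -7.4
wall outer L along 171.9 across(+x) 21.6
wall outer R along 167.2 across(+x) -27.2
shell top L along 151.0 across(+x) 11.5
shell top R along 149.5 across(+x) -10.6
rail end L along 140.0 across(+x) 6.4
rail end R along 145.7 across(+x) -7.8
rail top edge along 141.9 across(+x) 3.7
rail low edge along 141.1 across(+x) -8.3
wall outer along 168.8 across(+x) 23.0
wall outer along 167.1 across(+x) -29.1
```

The dock's outer walls centre about 3 mm further to −x than my first estimate, and the pack's underside sits about 2 mm to +x. I'll shift about 4 mm to −x and lower.

```bash
python3 -m handwheel '[[[0,-0.2,0,0,1],[0,-0.2,0,0,1],[0,0,0.4,0,1],[0,0,0.4,0,1],[0,0,0.4,0,1],[0,0,0.3,0,1],[0,0,0,0,1],[0,0,0,0,1]]]'|grep -E "tcp|cont";python3 -c "
from h import *
mom(3);tool()"
```

```text
tcp_pos: [555.4, -198.3, 90.8]
contact_force: [0.7, 0.4, -9.0]
M tool [0.021 0.054 0.01 ] +- [0.012 0.018 0.055] F [ 0.17 -0.33 -8.9 ]
t 23.12 tcp [ 555.7 -198.4   91.3] xaxis 87.06 zax [ 0. -0. -1.] F [ 0.6 -1.1 -8.9] M [0.06 0.   0.05] w 8.7 g 98.2
```

No contact at that height now. I'll carry on down in small steps.

```bash
for k in 1; do :; done; python3 -m handwheel '[[[0,0,0.3,0,1],[0,0,0.3,0,1],[0,0,0,0,1]]]'|grep -E "tcp|cont";python3 -m handwheel '[[[0,0,0.3,0,1],[0,0,0,0,1]]]'|grep -E "tcp|cont"
```

```text
tcp_pos: [555.0, -198.4, 84.5]
contact_force: [0.1, 0.5, -9.0]
tcp_pos: [555.2, -198.3, 81.5]
contact_force: [0.8, 0.3, -8.9]
```

```bash
python3 -m handwheel '[[[0,0,0.3,0,1],[0,0,0.3,0,1],[0,0,0,0,1]]]'|grep -E "tcp|cont";python3 -m handwheel '[[[0,0,0.3,0,1],[0,0,0.3,0,1],[0,0,0,0,1]]]'|grep -E "tcp|cont"; python3 -m handwheel '[[[0,0,0.2,0,1],[0,0,0.1,0,1],[0,0,0,0,1]]]'|grep -E "tcp|cont"
```

```text
tcp_pos: [555.1, -198.4, 75.4]
contact_force: [0.7, 0.2, -9.3]
tcp_pos: [555.2, -198.4, 69.5]
contact_force: [1.4, -0.2, -8.7]
tcp_pos: [555.4, -198.4, 66.9]
contact_force: [0.5, 0.6, -9.3]
```

```bash
python3 -m handwheel '[[[0,0,0.1,0,1],[0,0,0.1,0,1],[0,0,0.1,0,1],[0,0,0,0,1]]]'|grep -E "tcp|cont"; python3 -m handwheel '[[[0,0,0.1,0,1],[0,0,0.1,0,1],[0,0,0,0,1]]]'|grep -E "tcp|cont"
```

```text
tcp_pos: [555.5, -198.4, 64.0]
contact_force: [-1.2, -0.5, -8.4]
tcp_pos: [556.2, -198.5, 62.8]
contact_force: [0.4, -0.1, -3.0]
```

The pack touched the floor at 62.8, where I expected it. I'll seat it, check along-slot centring, and release.

```bash
python3 -m handwheel '[[[0,0,0.1,0,1],[0,0,0,0,1],[0,0,0,0,1]]]'|grep -E "tcp|cont"
python3 - <<'E'
from h import *
mom(2);t=optics.read_camera('top')
m=cv2.morphologyEx(mask(t,*Y,(310,200,500,300)),cv2.MORPH_OPEN,np.ones((2,2)));axis("top",m,103)
mb=mask(t,*B,(310,200,420,300));ys,xs=np.nonzero(mb);print("blue +y end",ray("top",(xs.min(),np.median(ys[xs<xs.min()+3])),68))
E
```

```text
tcp_pos: [556.8, -198.5, 62.6]
contact_force: [-0.8, 1.5, 5.3]
M tool [ 0.353  0.227 -0.   ] +- [0.022 0.006 0.014] F [-0.46  0.29  5.99]
top ends [560.3 -45.2] [ 553.1 -187.7] mid [ 556.7 -116.4] len 142.6 ang 87.11
blue +y end [554.43519379 -32.43691826]
```

```bash
python3 -m handwheel '[[[0,0,0,0,0.6],[0,0,0,0,0.6],[0,0,0,0,0.6],[0,0,0,0,0.6],[0,0,0,0,0.6],[0,0,0,0,0.6]]]' 20|grep -E "tcp|cont|grip"; python3 -m handwheel '[[[0,0,-1,0,0.6],[0,0,-2,0,0.6],[0,0,-3,0,0.6],[0,0,-3,0,0.6],[0,0,-3,0,0.6],[0,0,-2,0,0.6],[0,0,0,0,0.6],[0,0,0,0,0.6]]]'|grep -E "tcp|cont|grip"; python3 -m handwheel '[[[3.5,0,0,0,0.6],[3.5,0,0,0,0.6],[3.5,0,0,0,0.6],[3.5,0,0,0,0.6],[3.5,0,0,0,0.6],[3.5,0,0,0,0.6],[3,0,0,0,0.6],[0,0,0,0,0.6]]]'|grep -E "tcp|cont|grip"; python3 -m handwheel '[[[3.5,0,0,0,0.6],[3.5,0,0,0,0.6],[3.5,0,0,0,0.6],[3.5,0,0,0,0.6],[3,0,0,0,0.6],[0,0,0,0,0.6],[0,0,0,0,0.6],[0,0,0,0,0.6]]]'|grep -E "tcp|cont|grip"
python3 - <<'E'
from h import *
tool();t=optics.read_camera('top');s=optics.read_camera('side');roi=(305,200,490,300)
axis("top rail",mask(t,*Y,roi),103) if 0 else axis("top",mask(t,*Y,roi),103)
axis("side",mask(s,*Y,(290,120,430,290)),101)
for n,x,z in(("top",mask(t,*B,roi),68),):axis(n,x,z)
t0=cv2.imread('pics/top0.png')[:,:,::-1].copy()
for nm,p in(("timer",(320,317)),("beaker",(279,153)),("bottle",(214,171)),("can",(428,172)),("tape",(333,175))):
    x,y=p;d=cv2.absdiff(t,t0)[y-15:y+15,x-15:x+15].mean();print(nm,round(float(d),1))
E
```

```text
tcp_pos: [555.5, -198.5, 61.0]
contact_force: [0.2, -0.1, 0.1]
grip_width: 34.0
grip_force: 0.0
tcp_pos: [556.3, -198.7, 203.0]
contact_force: [-1.4, 0.7, -0.8]
grip_width: 34.3
grip_force: 0.0
tcp_pos: [566.6, 50.4, 200.4]
contact_force: [1.2, -0.6, 0.4]
grip_width: 33.9
grip_force: 0.0
tcp_pos: [575.9, 209.6, 199.9]
contact_force: [0.5, -0.2, 0.7]
grip_width: 34.3
grip_force: 0.0
t 27.77 tcp [575.9 209.6 199.9] xaxis 87.05 zax [-0.002 -0.002 -1.   ] F [ 0.5 -0.2  0.7] M [-0.07 -0.    0.05] w 34.3 g 0.0
top ends [563.2 -42.8] [ 549.4 -320.2] mid [ 556.3 -181.5] len 277.8 ang 87.15
side ends [ 686.9 -111.6] [ 502.1 -175.5] mid [ 594.5 -143.5] len 195.5 ang 19.08
top ends [561.4 -32.7] [ 549.1 -328.3] mid [ 555.2 -180.5] len 295.9 ang 87.61
timer 6.2
beaker 2.3
bottle 3.7
can 2.4
tape 2.6
```

```bash
python3 -c "
from workcell import close_job
print(close_job())"
```

```text
the job is handed in; nothing more can be done
None
```

I put the pack in the dock's slot, seated on the floor and about 3 mm off centre along the slot by my last measurement. The gripper is released and clear, no bystander appears to have moved, and I handed the job in at about 28 s; the hand-in gave no verdict.

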